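# Clamp a turned pin in the bench micrometer

## Robot

A 7-joint arm with a two-finger parallel gripper is mounted at the origin on the work surface. World frame = base frame: x ahead of the robot, y to its left, z up, the work surface at z = 0. Lengths are in mm, angles in rad, forces in N, time in s.
With the tool pointing down it reaches from about 350 to 900 mm from the base axis. Payload 7.2 kg.
Tool frame: the origin (TCP) lies on the centre line of the jaws, within the pads' length; the fingertips stand tips_ahead ahead of it and the grasp point (between the pads) is the TCP (tips_ahead is the distance from the TCP to the fingertips, in mm); z points along the fingers, y is the line along which they close (so a half turn about z gives the same grasp; the last joint's range is limited). The gripper opens to 85 mm and grips with 20 to 120 N. Pads are 22 mm wide; open, the fingers measure 114 mm over their backs; the gripper's body (76 mm by 85 mm) begins 54 mm behind the grasp point. The pads swing forward as they close: fully open they stand 13 mm farther back than shut.
Start: joints at [-1.192, 0.411, -0.013, 1.596, 0.006, 1.134, -0.082], TCP at [270.061, 563.646, 211.697] pointing down, gripper open.
Joint ranges: [-2.95, 2.95], [-0.29, 1.99], [-1.47, 1.44], [0.14, 2.54], [-1.03, 4.17], [0.13, 1.85], [-2.86, 2.86]. Speed limits (rad/s): [2.39, 2.39, 3.01, 3.01, 3.14, 3.14, 3.14].

## Interface

Orientations are given as a unit quaternion [w, x, y, z].
In Python, from bench import * gives the robot as it stands. Calls block until the motion is done:
- movep(position, orientation): joint-space move of the TCP to a pose.
- move_straight(position, ori=None, speed=150): straight line of the TCP; ori=None keeps the orientation; speed is the mean speed in mm/s.
- move_j(angles): joint-space move.
- set_gripper(opening, force=None): finger opening in mm; force is the grip in N (None keeps the last); returns when the fingers have stopped.
- pause(seconds).
- ik(position, orientation): joint angles nearest the present ones, or None.
- grab_frame(name): name is "scene" or "side" or "wrist"; returns (picture, depth): 480x640x3 uint8, blue, green, red; 480x640 float32, mm along the optical axis (not along the pixel's ray), 0 where there is no reading.
- camera_info(name): a dict with "fovy" (degrees; the focal length in pixels is half the picture's height over the tangent of half this angle, whatever the lens; pixels are square), "cx", "cy" (the principal point, pixels), "dist_coeffs" ([k1, k2, p1, p2, k3] as OpenCV has them; the pictures are not rectified), "world_to_cam" (4x4, takes a point from world to camera coordinates); the wrist camera has in their place "T_tool_cam" (4x4, takes a point from camera to tool coordinates, whose origin is the TCP and whose axes are the flange's). Camera axes: x right, y up, looking along -z (the intrinsics and any distortion apply to the point x, -y, -z); pixel columns grow to the right and rows downward; lengths in mm; the calibration is good to about 2 mm. A picture is of the moment at which its call begins: read the wrist's pose just before it. camera_info takes no time and is no camera call.
A pose or a line that the arm cannot do raises PlanningError and nothing moves.
- close_job(): hands the job in; it is judged then, once.
Trained networks look in the newest picture that a camera, given by its name, has taken for a name from the list of things; names that differ only in an ending like _2 or _b are one class to them, and where a whole thing is asked for, a point or a joint stands for the part that bears it (a point fixed in the world has none). Each returns a list of dicts, best first, with "p" (0 to 1); they miss things now and then, are a little off and sometimes report something else, mostly with a low value. They report only what shows in the picture. A call takes as long as a camera call. They do not tell look-alikes from the thing itself.
- cut_out(camera, label): "pixels" (480x640 bool, what is visible of it) and "rect" ([left, top, right, bottom] in pixels, round what is visible of it).
- pinpoint(camera, label): "position" ([row, column] in pixels: a listed point, or the origin of a listed thing).
Readings, each from a call of its own:
- get_clock(): time.
- get_joints(): joint angles.
- get_qd(): joint speeds.
- get_joint_torque(): joint torques, N m.
- get_tcp_pos(): TCP position.
- get_eef_rot(): TCP orientation.
- get_wrist_force(): force on the tool from outside, world axes, zero at the start.
- get_ft_torque(): the same for the moment, N m.
- get_finger_gap(): finger opening in mm.
- get_grasp_force(): force on a finger pad.
Only numpy, scipy, OpenCV 4.12 (cv2) and the standard library are available. Lean on these libraries where they do the work, as an engineer would, in place of code of your own. Each camera call takes 0.05 s, during which the arm holds its last target. There are 200 camera calls.

## Task

Take the turned steel pin out of its wooden cradle and lay it in the V of the bench micrometer, short end under the spindle and collar slid up against the V block. Let go of it, then turn the knurled ratchet cap clockwise until the ratchet slips, then stop after about a twelfth of a turn more (less than an eighth), so that the pin is left clamped. Leave the jar, the screwdriver and the brass bush alone.

Things in the scene. Friction and masses are not known exactly. Their poses are not given: they have to be found in the camera images.
- pin_grip (a point): The loose turned steel pin, 12 mm in diameter, 140 mm long, 130 g, lying level. A 17 mm diameter, 6 mm wide collar stands nearer one end. This point is on the pin's axis on the long plain side, 25 mm from the long end and 66 mm from the collar: a clear place to hold it from above. x runs along the pin towards its short end.
- pin_seat (a point): Point on the same pin's axis on the short side, 18 mm from the collar's face, 25 mm from the short end, 90 mm from pin_grip. x runs along the pin towards the short end, z is up at the start. When the pin is home this point is at anvil and the x axes agree.
- cradle: Fixed wooden cradle that holds the pin at the start, 50 mm above the table (axis height). Origin on the table below its first V rest; base 110 x 70 x 12 mm. Its two V rests lie 0 to 15 mm short-end side and 48 to 60 mm long-end side of the origin; they reach 1.5 mm below the pin's axis.
- anvil (a point): In the fixed bench micrometer: where the axis of a seated pin passes under the spindle, 50 mm above the table. x (level) points from the mouth to the column; the pin's long end comes out to -x. The V block reaches 18 mm either way along x; its sides end 1.5 mm below the axis of a seated pin. z is up.
- gauge: The grey bench micrometer, fixed; origin on the table below anvil, axes as anvil. Base plate 15 mm high, 80 mm wide, ends 65 mm out to -x. A flat rest, top 6 mm below the seated pin's axis, lies 46 to 60 mm out to -x under the pin's long side. The head beam (88 to 112 mm above the table, 40 mm wide) reaches 22 mm out to -x; the column starts 62 mm to +x.
- spindle: Upright steel spindle 8 mm thick, above anvil; origin at the centre of its lower end. It starts 7.5 to 10.5 mm above the top of a seated pin: slide the pin in from -x, lifted 4 to 5 mm above its seat (the collar then clears the flat rest), then lower it. It goes down 15 mm per clockwise turn of the barrel (2.4 mm per rad) and stays where left.
- barrel (a point): Top centre of the aluminium thimble barrel, 34 mm diameter, 32 mm high, its top 145 mm above the table; it drives the spindle directly, not through the ratchet. x turns with the barrel. A black line is on its top. About 0.05 N m turns it while the spindle is free.
- ratchet (a point): Knurled ratchet cap, 20 mm diameter, 34 mm high, over the barrel; this point is on its axis 14 mm below its top, 167 mm above the table: hold it here from above. x turns with it; its black line meets the barrel's at the start. Clockwise from above tightens. When the pin is clamped (18 N) the barrel stands; the cap winds up 0.1 rad, then slips at 0.3 N m. Slip is the angle between the x axes of ratchet and barrel.
- jar: Bystander: amber glass jar, 48 mm diameter, 70 mm high, origin under its centre.
- driver: Bystander: screwdriver lying on the table, origin below its middle.
- bush: Bystander: brass bush, 44 mm diameter, 30 mm high, origin under its centre.
Mind the look-alikes: they are no part of the job. Of the things that look like the part that bears pin_grip, the smallest one is meant.

How it is judged:
By the outcome, as a careful person would: the job done as asked, in the order asked, and still so for the second after the job is handed in, with the robot touching nothing.
It also fails if it takes over 72 s, if anything falls off the work surface, if the arm or the gripper's body presses on something with over 40 N, if the wrist force passes 120 N, or if a joint passes its speed limit or range.

## Working session

There is one attempt and no reset: what is moved stays moved. The work goes in short steps, each a Python script; the robot and the scene stay as the last script left them, time stands still between calls to the robot, and variables do not carry over. Pictures are saved under pics/ and viewed, at most 10 in all, crops included, and the job is handed in when it is done.

```bash
mkdir -p pics; ls; cat > h.py <<'E'
from bench import *
import numpy as np, cv2
from scipy.spatial.transform import Rotation as R
def rot(q): return R.from_quat([q[1],q[2],q[3],q[0]])
def down(yaw):
    # tool z down, tool y (closing line) along world angle yaw
    y=np.array([np.cos(yaw),np.sin(yaw),0]); z=np.array([0,0,-1.]); x=np.cross(y,z)
    q=R.from_matrix(np.c_[x,y,z]).as_quat(); return [q[3],q[0],q[1],q[2]]
def cam(name):
    c=camera_info(name); f=240/np.tan(np.radians(c["fovy"])/2)
    K=np.array([[f,0,c["cx"]],[0,f,c["cy"]],[0,0,1]])
    if name=="wrist":
        T=np.eye(4); T[:3,:3]=rot(get_eef_rot()).as_matrix(); T[:3,3]=get_tcp_pos()
        C=T@np.array(c["T_tool_cam"])
    else: C=np.linalg.inv(np.array(c["world_to_cam"]))
    return K,np.array(c["dist_coeffs"],float),C
def ray(cm,rc):
    K,d,C=cm
    u=cv2.undistortPoints(np.array([[[rc[1],rc[0]]]],float),K,d)[0,0]
    return C[:3,3], C[:3,:3]@np.array([u[0],-u[1],-1])
def atz(cm,rc,z):
    o,v=ray(cm,rc); return o+v*(z-o[2])/v[2]
def atd(cm,rc,dep):
    o,v=ray(cm,rc); return o+v*dep
def proj(cm,P):
    K,d,C=cm; p=(np.linalg.inv(C)@np.r_[P,1])[:3]
    return cv2.projectPoints(np.array([[p[0],-p[1],-p[2]]]),np.zeros(3),np.zeros(3),K,d)[0][0,0][::-1]
E
python3 - <<'E'
from h import *
Z=dict(pin_grip=50,pin_seat=50,cradle=0,anvil=50,gauge=0,spindle=65,barrel=145,ratchet=167,jar=0,driver=0,bush=0)
for n in ["scene","side"]:
    cm=cam(n); im,d=grab_frame(n); cv2.imwrite(f"pics/{n}.png",im); print(n,cm[2][:3,3].round())
    for l,z in Z.items():
        for r in pinpoint(n,l)[:4]:
            rc=r["position"]; print(l,round(r["p"],2),np.round(rc),atz(cm,rc,z).round(1))
print(get_clock(),get_eef_rot(),get_finger_gap(),camera_info("wrist"))
E
```

```text
pics
scene [1174. -100.  764.]
pin_grip 0.97 [190. 445.] [339.2 204.8  50. ]
pin_grip 0.94 [246. 485.] [518.6 250.1  50. ]
pin_grip 0.74 [322. 448.] [698.5 137.8  50. ]
pin_seat 0.65 [354. 515.] [765.  235.9  50. ]
pin_seat 0.61 [253. 438.] [535.1 150.2  50. ]
pin_seat 0.43 [234. 375.] [476.   28.7  50. ]
cradle 0.77 [270. 437.] [538.4 157.5   0. ]
cradle 0.25 [262. 177.] [ 501.8 -390.7    0. ]
anvil 0.58 [269. 264.] [ 567.8 -199.    50. ]
anvil 0.26 [338. 393.] [730.1  35.3  50. ]
gauge 0.65 [252. 441.] [487.9 176.4   0. ]
gauge 0.61 [282. 263.] [ 562.1 -204.9    0. ]
barrel 0.74 [234. 260.] [ 564.4 -198.   145. ]
ratchet 0.57 [224. 257.] [ 560.5 -201.5  167. ]
jar 0.83 [338. 392.] [699.2  43.3   0. ]
driver 0.63 [261. 178.] [ 499.9 -389.8    0. ]
bush 0.62 [237. 376.] [438.5  39.1  -0. ]
bush 0.41 [267. 263.] [ 519.2 -208.     0. ]
bush 0.2 [262. 178.] [ 501.3 -388.     0. ]
side [ 446. -842.  859.]
pin_grip 0.86 [219. 186.] [291.4 168.6  50. ]
pin_grip 0.84 [217. 332.] [655.6  97.9  50. ]
pin_grip 0.64 [193. 274.] [525.9 225.9  50. ]
pin_seat 0.84 [188. 351.] [732.3 202.9  50. ]
p
[... 489 characters left out ...]
    0. ]
bush 0.78 [257. 249.] [436.3  49.4  -0. ]
bush 0.51 [221. 284.] [540.3 166.7   0. ]
1.2 [1.45659728e-05 2.21544784e-01 9.75150196e-01 5.67533421e-05] 85.15731476414645 {'fovy': 59.76664860322087, 'cx': 316.54449711173436, 'cy': 239.9458773277681, 'dist_coeffs': array([-0.06436937,  0.        ,  0.        ,  0.        ,  0.        ]), 'T_tool_cam': array([[-2.16354574e-04,  9.47485117e-01,  3.19799792e-01,
         8.17780340e+01],
       [ 9.99999641e-01,  4.66801964e-04, -7.06483939e-04,
         5.15724948e-01],
       [-8.18666188e-04,  3.19799524e-01, -9.47484878e-01,
        -1.61836541e+02],
       [ 0.00000000e+00,  0.00000000e+00,  0.00000000e+00,
         1.00000000e+00]])}
```

View pics/scene.png

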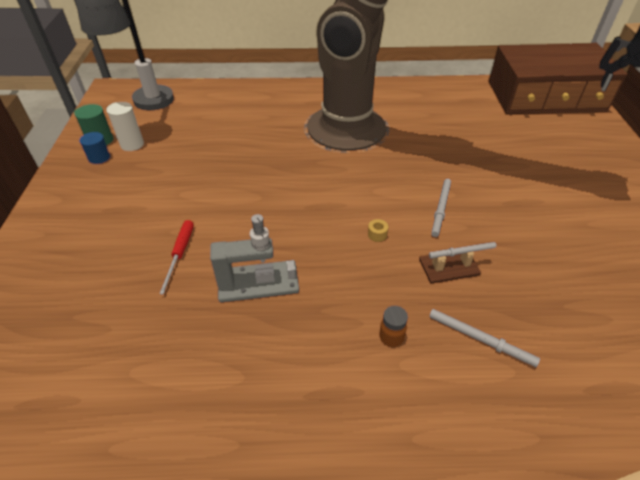

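View pics/side.png

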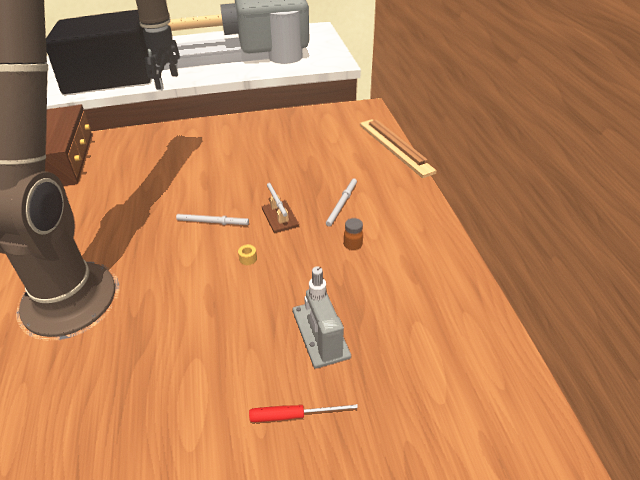

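The scene view shows the pin in its cradle at about (253,463), between two look-alikes lying on the table. The gauge is at (270,262) with its mouth towards +y and its column towards -y. The side view agrees: cradle at (210,280), gauge at (320,320). Next I'll look at both from close by.

```bash
cat > look.py <<'E'
from h import *
def look(tag,Z):
    cm=cam("wrist"); im,d=grab_frame("wrist"); cv2.imwrite(f"pics/{tag}.png",im); np.save(f"pics/{tag}.npy",d)
    for l,z in Z.items():
        for r in pinpoint("wrist",l)[:3]:
            rc=r["position"]; print(l,round(r["p"],2),np.round(rc),atz(cm,rc,z).round(1), "d",d[int(rc[0]),int(rc[1])])
    return cm,im,d
E
python3 - <<'E'
from look import *
movep([563,-170,270],down(0)); print(get_clock(),get_joints())
c,_,_=look("g1",dict(anvil=50,gauge=0,spindle=65,barrel=145,ratchet=167)); np.save("pics/g1c.npy",np.array(c,dtype=object),allow_pickle=True)
movep([529,200,160],down(0)); print(get_clock(),get_joints())
c,_,_=look("p1",dict(pin_grip=50,pin_seat=50,cradle=0)); np.save("pics/p1c.npy",np.array(c,dtype=object),allow_pickle=True)
print(get_clock())
a=cv2.imread("pics/g1.png");b=cv2.imread("pics/p1.png")
cv2.imwrite("pics/two.png",cv2.resize(np.hstack([a[:,120:520],b[:,120:520]]),(800,480)))
E
```

```text
3.9917 [-0.39810991  0.37651841  0.82712808  1.6498227  -0.28999055  1.24385993
  0.49037042]
anvil 0.87 [225. 310.] [ 558.  -199.4   50. ] d 333.42578
anvil 0.49 [271. 312.] [ 559.6 -247.5   50. ] d 272.2241
gauge 0.86 [210. 315.] [ 562.3 -198.4    0. ] d 401.45084
barrel 0.73 [264. 311.] [ 559.8 -201.7  145. ] d 275.66904
ratchet 0.79 [272. 310.] [ 559.4 -198.6  167. ] d 271.94186
5.7333 [-1.04069431  0.44811033  0.80380171  1.84157377 -0.37663406  1.01023513
 -0.08397776]
pin_grip 0.93 [157. 300.] [519.9 246.   50. ] d 263.18808
pin_grip 0.86 [269. 486.] [651.6 167.3  50. ] d 332.3052
pin_grip 0.81 [181.  14.] [324.6 232.   50. ] d 308.01328
pin_seat 0.97 [139. 598.] [715.9 259.   50. ] d 295.168
pin_seat 0.82 [239. 164.] [424.6 190.5  50. ] d 317.5367
cradle 0.69 [251. 324.] [536.9 162.8   0. ] d 0.0
5.9333
```

View pics/two.png

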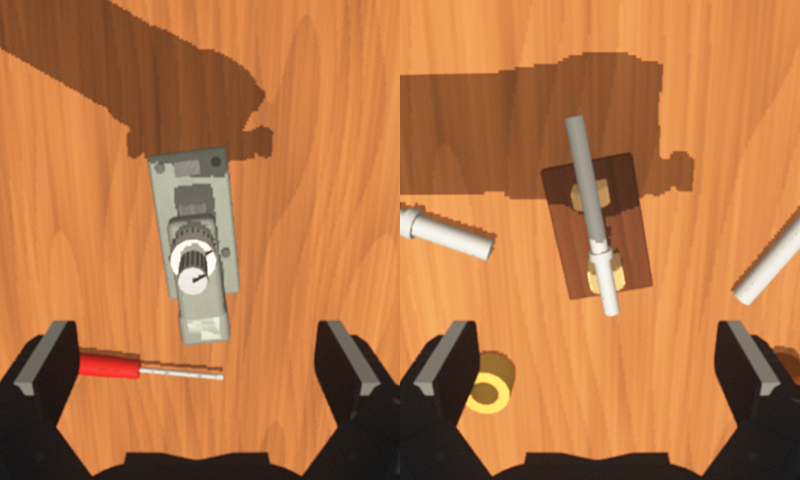

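Left: the gauge is rotated slightly, with its mouth end at about row 155 and the cap at (193,275). Right: the pin runs from its long end (574,118) to its short end (612,313), with the collar at (600,255). I'll fit the axes from depth.

```bash
cat > pts.py <<'E'
from h import *
def cloud(cm,d):
    K,dc,C=cm
    rr,cc=np.nonzero(d>0)
    u=cv2.undistortPoints(np.c_[cc,rr].astype(float)[:,None],K,dc)[:,0]
    D=d[rr,cc]
    P=np.c_[u[:,0]*D,-u[:,1]*D,-D]@C[:3,:3].T+C[:3,3]
    return P,rr,cc
E
python3 - <<'E'
from pts import *
np.set_printoptions(suppress=True,precision=2)
c=np.load("pics/p1c.npy",allow_pickle=True); P,rr,cc=cloud(c,np.load("pics/p1.npy"))
m=(cc>260)&(cc<360)&(rr>100)&(rr<330)&(P[:,2]>46)
Q=P[m]; print("pin n",m.sum(),"z pct",np.percentile(Q[:,2],[5,50,95,99]))
Q=Q[:,:3]; v=np.linalg.svd(Q[:,:2]-Q[:,:2].mean(0))[2][0] if len(Q)<3000 else cv2.fitLine(Q[:,:2].astype(np.float32),cv2.DIST_HUBER,0,.01,.01).ravel()[:2]
v=v*np.sign(-v[1]); s=Q[:,:2]@v; w=Q[:,:2]@np.array([-v[1],v[0]])
print("dir",v,"ang",np.arctan2(v[1],v[0]),"ext",np.percentile(s,[.2,99.8]))
e=np.arange(s.min(),s.max(),8)
for a in e:
    k=(s>=a)&(s<a+8); 
    if k.sum()>5: print(round(a+4,1),k.sum(),"w",np.round(np.percentile(w[k],[3,50,97]),1),"zmax",round(np.percentile(Q[k,2],95),1))
c=np.load("pics/g1c.npy",allow_pickle=True); P,rr,cc=cloud(c,np.load("pics/g1.npy"))
near=(abs(P[:,0]-563)<80)&(abs(P[:,1]+195)<130)
for n,a,b in [("base",11,19),("beam",106,117),("barrel",141,149),("cap",177,185),("table",-4,4)]:
    q=P[near&(P[:,2]>a)&(P[:,2]<b)]
    print(n,len(q),q.mean(0),np.percentile(q[:,2],[10,50,90]))
    r=cv2.minAreaRect(q[:,:2].astype(np.float32)); print("  ",r)
    if n in("cap","barrel"): print("  ",cv2.minEnclosingCircle(q[:,:2].astype(np.float32)))
E
```

```text
pin n 3947 z pct [47.48 54.3  56.29 57.57]
dir [ 0.18 -0.98] ang -1.3861471 ext [-171.98  -32.76]
-168.1 253 w [551.9 557.6 562.8] zmax 56.1
-160.1 243 w [551.6 557.5 562.8] zmax 56.2
-152.1 243 w [551.6 557.5 562.8] zmax 56.3
-144.1 226 w [551.6 557.4 562.7] zmax 56.2
-136.1 229 w [551.7 557.4 562.8] zmax 56.0
-128.1 220 w [551.6 557.5 562.8] zmax 56.1
-120.1 305 w [548.6 557.6 565.7] zmax 55.8
-112.1 275 w [549.1 557.9 565.9] zmax 55.8
-104.1 207 w [551.8 557.6 562.8] zmax 55.9
-96.1 196 w [551.6 557.5 562.8] zmax 55.9
-88.1 194 w [551.7 557.5 562.9] zmax 56.0
-80.1 279 w [549.7 557.4 565. ] zmax 58.1
-72.1 170 w [551.5 557.4 563. ] zmax 57.0
-64.1 205 w [549.4 557.4 564.6] zmax 56.1
-56.1 255 w [548.8 557.7 565.9] zmax 55.8
-48.1 212 w [549.2 557.6 565.1] zmax 55.9
-40.1 169 w [551.7 557.4 562.7] zmax 55.8
-32.1 66 w [551.9 557.3 562.8] zmax 55.5
base 6093 [ 563.82 -191.34   14.41] [13.1  14.38 15.66]
   ((563.2308349609375, -213.4484405517578), (79.92521667480469, 158.71255493164062), 7.2050700187683105)
beam 3620 [ 568.46 -244.    110.7 ] [108.8  110.95 112.08]
   ((566.364501953125, -234.026611328125), (43.99117660522461, 116.18073272705078), 6.203671932220459)
barrel 764 [ 561.54 -192.69  144.3 ] [143.23 144.32 145.22]
   ((561.6468505859375, -196.18267822265625), (28.027429580688477, 32.72988510131836), 88.3765640258789)
   ((561.4697875976562, -198.29010009765625), 16.844465255737305)
cap 692 [ 561.42 -198.06  180.25] [179.12 180.34 181.31]
   ((561.4381713867188, -198.711669921875), (19.92194938659668, 19.39858055114746), 57.43182373046875)
   ((561.3328247070312, -198.52621459960938), 10.490175247192383)
table 23781 [ 562.74 -164.67   -0.47] [-1.55 -0.47  0.6 ]
   ((563.0074462890625, -194.9813232421875), (159.976318359375, 259.9559326171875), 0.0029711409006267786)
```

```bash
cat >> pts.py <<'E'
A=np.array([561.4,-198.8,50.]); G=np.radians(7.1)
gx=np.array([np.sin(G),-np.cos(G),0])
def gp(sx,up): return A+gx*(sx-90)+np.array([0,0,up])   # TCP when seat is at sx along gauge x
E
python3 - <<'E'
from pts import *
# refine gauge angle from base side edges
c=np.load("pics/g1c.npy",allow_pickle=True); P,rr,cc=cloud(c,np.load("pics/g1.npy"))
q=P[(abs(P[:,0]-563)<80)&(abs(P[:,1]+195)<130)&(P[:,2]>11)&(P[:,2]<19)]
s=(q-A)@gx; w=(q-A)@np.array([np.cos(G),np.sin(G),0])
b=[(a+2,)+tuple(np.percentile(w[(s>=a)&(s<a+4)],[1,99])) for a in range(-62,80,4) if ((s>=a)&(s<a+4)).sum()>40]
b=np.array(b); 
for k in (1,2):
    g=abs(abs(b[:,k])-40)<3
    print(np.polyfit(b[g,0],b[g,k],1),g.sum())
print("s ends",np.percentile(s,[.5,99.5]))
q=P[(P[:,2]>177)&(P[:,2]<185)]; print("seat ik",[ik(gp(x,u),down(G)) is not None for x,u in((-110,60),(0,0))])
y=0.1847; g=np.array([520.9,247.0,50.])
set_gripper(40,60); movep(g+[0,0,60],down(y)); move_straight(g,speed=100)
set_gripper(0,60); print("gap",get_finger_gap(),get_grasp_force(),get_wrist_force())
move_straight(g+[0,0,60],speed=80); print("gap",get_finger_gap(),get_wrist_force(),get_clock())
movep(gp(-105,60),down(G)); print(get_clock(),get_tcp_pos(),get_finger_gap())
for n in("scene","side"):
    im,d=grab_frame(n); cv2.imwrite(f"pics/{n}2.png",im)
    cm=cam(n); np.save(f"pics/{n}2.npy",d)
    for t,x in (("seat",-105),("shortend",-80),):
        print(n,t,proj(cm,A+gx*x+[0,0,60]))
    m=cut_out(n,"pin_grip"); print([(round(k["p"],2),k["rect"]) for k in m[:4]]); 
    print([(round(k["p"],2),np.round(k["position"],1)) for k in pinpoint(n,"pin_seat")[:4]])
a=cv2.resize(cv2.imread("pics/scene2.png")[130:330,200:460],None,fx=2,fy=2); b=cv2.resize(cv2.imread("pics/side2.png")[180:380,250:390],None,fx=2,fy=2)
cv2.imwrite("pics/v2.png",np.hstack([a,b])); print(a.shape,b.shape)
E
```

```text
[-2.52401788e-03 -3.89949163e+01] 36
[1.29754557e-03 3.90287408e+01] 36
s ends [-63.89108871  91.50577934]
seat ik [True, True]
gap 0.24686344408757915 0.0 [0.16053816 0.00762003 0.0179648 ]
gap 0.03353813040318891 [ 0.23862915 -0.53088164  0.1654142 ] 8.9417
9.9333 [537.49609691  -3.49257427 109.69247326] -0.1313026891970108
scene seat [239.643693   316.44227082]
scene shortend [241.04205122 303.42201268]
[(0.76, [432.7, 178.2, 450.4, 238.6]), (0.62, [430.1, 240.5, 497.3, 256.5]), (0.59, [430.1, 311.5, 539.0, 365.5])]
[(0.66, array([227.3, 434.5])), (0.57, array([253.1, 440.6])), (0.57, array([353.8, 516.3]))]
side seat [258.62709465 301.83031415]
side shortend [266.57120735 305.30504174]
[(0.59, [176.3, 215.2, 246.4, 228.5]), (0.57, [322.9, 178.8, 356.6, 225.3])]
[(0.61, array([187. , 349.7])), (0.61, array([217.3, 234.8])), (0.5, array([206.1, 279.6])), (0.38, array([312.9, 318.5]))]
(400, 520, 3) (400, 280, 3)
```

View pics/v2.png

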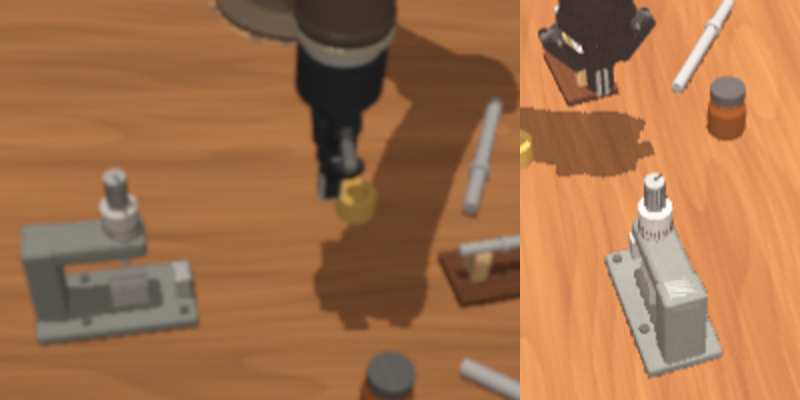

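The grasp missed: the gap is 0 and the pin is still in its cradle at (480,245) in the crop. I'll go back and check with the fingers around the pin before closing.

```bash
python3 - <<'E'
from look import *
from pts import cloud
y=0.1847; g=np.array([520.9,247.0,50.])
set_gripper(40,60); movep(g+[0,0,70],down(y)); print(get_tcp_pos(),get_clock())
cm,a,d=look("p3",dict(pin_grip=50,pin_seat=50))
P,rr,cc=cloud(cm,d)
v=np.array([-.1847,.983]);n=np.array([.983,.1836])
m=(P[:,2]>46)&(P[:,2]<60)&(abs((P[:,:2]-g[:2])@n)<15)&(rr<330)
s=(P[m,:2]-g[:2])@v; w=(P[m,:2]-g[:2])@n; print("pin s",np.percentile(s,[.5,99.5]),"w",np.percentile(w,[3,50,97]),"z95",np.percentile(P[m,2],95))
move_straight(g,speed=100); print(get_tcp_pos(),get_finger_gap(),get_wrist_force())
b,_=grab_frame("wrist"); s,_=grab_frame("side")
cv2.imwrite("pics/v3.png",np.hstack([a[::2,::2],b[::2,::2]])) 
cv2.imwrite("pics/v3.png",np.vstack([np.hstack([a[60:360,170:470],b[60:360,170:470]]),np.zeros((4,600,3),np.uint8)]))
set_gripper(0,60); print(get_tcp_pos(),get_finger_gap(),get_grasp_force(),get_clock())
E
```

```text
[521.4457138  244.87478149 120.09827139] 11.6917
pin_grip 0.9 [240. 313.] [519.4 248.6  50. ] d 238.65025
pin_grip 0.6 [372. 481.] [646.4 177.1  50. ] d 112.63656
pin_seat 0.95 [370. 314.] [536.5 159.5  50. ] d 267.40314
pin_seat 0.76 [290. 149.] [425.7 198.4  50. ] d 288.40088
pin_seat 0.68 [269. 621.] [712.  264.5  50. ] d 283.4689
pin s [-55.31764214  25.15416096] w [-6.21824318 -0.03869321  6.15887213] z95 55.822643606091745
[521.34949395 246.96069905  50.37703539] 39.9061008373538 [ 0.35534344 -0.11199148 -0.10852248]
[520.90915247 247.00964198  50.06197378] 0.21197554832468407 0.0 13.2583
```

View pics/v3.png

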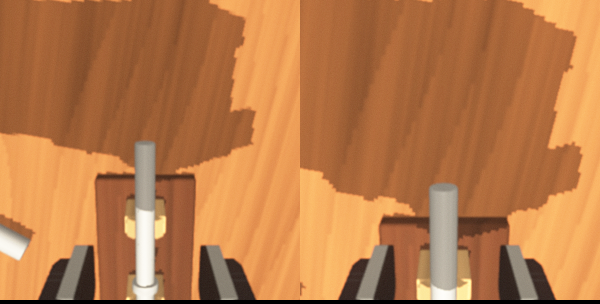

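The fingers straddle the pin correctly sideways, but the pads (crop row 248 and below) look too high above it. I'll measure the fingertips in the tool frame from depth.

```bash
python3 - <<'E'
from pts import *
def tip(d):
    c=camera_info("wrist"); K,dc,_=cam("wrist")
    P,rr,cc=cloud((K,dc,np.array(c["T_tool_cam"])),d)
    for r0 in range(290,480,12):
        m=(rr>=r0)&(rr<r0+12)&(P[:,2]<25)&(abs(P[:,1])<60)
        if m.sum()>5: print(r0,m.sum(),"x",np.percentile(P[m,0],[5,50,95]).round(),"y",np.percentile(P[m,1],[5,95]).round(),"z",np.percentile(P[m,2],[5,50,95]).round())
tip(np.load("pics/p3.npy"))
im,d=grab_frame("wrist"); cv2.imwrite("pics/w4.png",im[200:480,120:520]); print("closed"); tip(d); print(get_tcp_pos())
E
```

```text
302 380 x [ 9. 11. 12.] y [-25.  27.] z [-31. -28. -24.]
314 809 x [ 5. 11. 12.] y [-30.  32.] z [-39. -33. -25.]
326 1086 x [ 1.  8. 11.] y [-31.  33.] z [-46. -40. -27.]
338 1216 x [-3.  7. 11.] y [-31.  33.] z [-53. -46. -28.]
350 1332 x [-6. 10. 12.] y [-31.  32.] z [-61. -54. -32.]
362 1695 x [-5. 12. 14.] y [-32.  34.] z [-68. -64. -40.]
374 2922 x [-1. 12. 14.] y [-46.  48.] z [-73. -69. -52.]
386 3542 x [-2. 12. 13.] y [-48.  50.] z [-77. -74. -58.]
398 3832 x [-5. 12. 17.] y [-50.  52.] z [-86. -78. -58.]
410 4076 x [ 3. 12. 17.] y [-51.  53.] z [-90. -84. -74.]
422 4330 x [ 0. 12. 18.] y [-53.  54.] z [-93. -88. -75.]
434 4647 x [-4. 12. 17.] y [-54.  55.] z [-97. -91. -75.]
446 5227 x [-8. 12. 18.] y [-54.  55.] z [-100.  -94.  -75.]
458 6404 x [-8. 11. 17.] y [-54.  54.] z [-102.  -97.  -78.]
470 5344 x [-8. 11. 17.] y [-54.  54.] z [-105. -100.  -82.]
closed
290 331 x [2. 5. 7.] y [-5.  5.] z [-6. -4. -1.]
302 430 x [ 2. 11. 12.] y [-5.  7.] z [-31. -27.  -5.]
314 793 x [ 7. 11. 12.] y [-11.  12.] z [-39. -33. -27.]
326 953 x [ 7. 11. 12.] y [-11.  13.] z [-46. -40. -34.]
338 1001 x [ 7. 10. 12.] y [-11.  13.] z [-53. -47. -41.]
350 1052 x [ 7. 11. 13.] y [-11.  13.] z [-62. -56. -48.]
362 1581 x [ 7. 12. 14.] y [-25.  27.] z [-68. -65. -57.]
374 2892 x [ 6. 12. 14.] y [-29.  31.] z [-72. -69. -60.]
386 3489 x [ 5. 12. 13.] y [-33.  34.] z [-76. -74. -65.]
398 3980 x [ 2. 12. 17.] y [-36.  38.] z [-86. -78. -66.]
410 4468 x [-2. 12. 18.] y [-39.  41.] z [-90. -83. -67.]
422 4900 x [-6. 12. 17.] y [-42.  44.] z [-93. -87. -67.]
434 5224 x [-8. 12. 17.] y [-45.  47.] z [-96. -91. -69.]
446 5910 x [-8. 12. 17.] y [-47.  49.] z [-99. -94. -73.]
458 6474 x [-8. 12. 17.] y [-50.  51.] z [-102.  -97.  -78.]
470 5784 x [-8. 12. 17.] y [-52.  53.] z [-105. -100.  -82.]
[520.89118953 247.03092156  50.01440463]
```

View pics/w4.png

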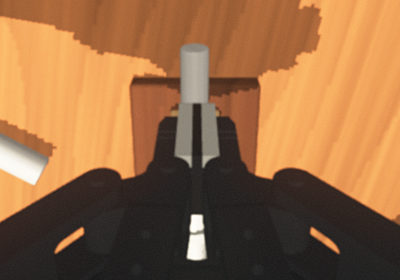

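The fingertips stand about 25 mm behind the reported TCP, and the body face is near -89. That puts the true grasp point about 35 mm behind the TCP, so I'll command 35 mm lower.

```bash
sed -i 's/^A=np.array.*; G/A=np.array([561.4,-198.8,50.-35]); G/' pts.py
python3 - <<'E'
from look import *
from pts import *
y=0.1847; g=np.array([520.9,247.0,15.])
move_straight(g+[0,0,50],speed=150); set_gripper(40,60); move_straight(g,speed=100)
set_gripper(0,60); print("gap",get_finger_gap(),get_grasp_force(),get_wrist_force())
move_straight(g+[0,0,50],speed=80); print("gap",get_finger_gap(),get_grasp_force(),get_wrist_force(),get_clock())
movep(gp(-105,30),down(G)); print(get_clock(),get_tcp_pos(),get_finger_gap())
ca=[]
for n in("scene","side"):
    im,d=grab_frame(n); cm=cam(n)
    for x in (-105,-80):
        p=proj(cm,A+gx*x+[0,0,65]); print(n,x,p); cv2.circle(im,(int(round(p[1])),int(round(p[0]))),1,(0,0,255),-1)
    print([(round(k["p"],2),np.round(k["position"],1)) for k in pinpoint(n,"pin_seat")[:4]])
    ca.append(cv2.resize(im[160:310,250:400] if n=="scene" else im[200:350,250:400],None,fx=2.6,fy=2.6))
cv2.imwrite("pics/v5.png",np.hstack(ca))
E
```

```text
gap 9.819209735734178 58.47151815891266 [-2.94145575 -0.50587446  4.9378366 ]
gap 9.772004221204595 58.40489387512207 [-0.45014875  0.31396364 -0.66276714] 15.825
16.8167 [537.52311571  -3.50584309  44.76682673] 9.294929489045304
scene -105 [250.26241281 316.55843584]
scene -80 [251.65895883 303.84371256]
[(0.78, array([247., 315.])), (0.66, array([353.9, 513.8]))]
side -105 [268.41188703 302.32748937]
side -80 [276.35906804 305.74403727]
[(0.8, array([186. , 350.8])), (0.68, array([269. , 301.9])), (0.56, array([219.8, 236.4]))]
```

View pics/v5.png

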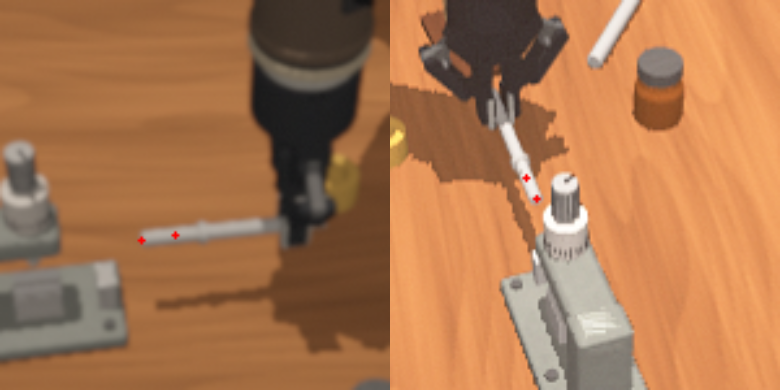

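The pin is held level and sits on the predicted marks, with its tip at (141,238) in the left crop. I'll measure its tilt and height with the depth cameras before inserting.

```bash
cat >> pts.py <<'E'
W=np.array([np.cos(G),np.sin(G),0])
def pinfit(name,sx,up,dz=35):
    cm=cam(name); _,d=grab_frame(name); P,_,_=cloud(cm,d)
    O=np.array([A[0],A[1],50+up])+gx*sx; q=P-O; s=q@gx; w=q@W; z=q[:,2]
    m=(s>-60)&(s<32)&(abs(w)<13)&(abs(z)<14)
    v=(cm[2][:3,3]-O); 
    for a in range(-60,32,12):
        k=m&(s>=a)&(s<a+12)
        if k.sum()>3: print(name,a+6,k.sum(),"w",np.round(w[k].mean(),1),"z",np.round(z[k].mean(),1),"zmax",np.round(z[k].max(),1))
    print("s end",np.round(s[m].max(),1), "view dir w,z",(v@W/np.linalg.norm(v)).round(2),(v[2]/np.linalg.norm(v)).round(2))
E
python3 - <<'E'
from pts import *
pinfit("scene",-105,30); pinfit("side",-105,30)
E
```

```text
scene -54 35 w 2.6 z 3.6 zmax 7.8
scene -42 39 w 2.4 z 3.6 zmax 8.3
scene -30 37 w 2.8 z 3.9 zmax 8.8
scene -18 47 w 3.1 z 3.5 zmax 10.6
scene -6 37 w 2.6 z 4.0 zmax 8.2
scene 6 35 w 2.6 z 3.4 zmax 8.3
scene 18 37 w 2.0 z 3.1 zmax 8.2
s end 23.4 view dir w,z 0.67 0.74
side -54 18 w -0.9 z 1.7 zmax 6.9
side -42 20 w -0.7 z 2.7 zmax 6.0
side -30 20 w -0.6 z 3.0 zmax 5.4
side -18 31 w -1.0 z 3.1 zmax 8.5
side -6 22 w -0.5 z 4.3 zmax 7.7
side 6 19 w -0.6 z 4.4 zmax 7.9
side 18 28 w -0.2 z 3.2 zmax 8.4
side 30 12 w -0.4 z 1.0 zmax 7.5
s end 25.7 view dir w,z -0.18 0.72
```

```bash
python3 - <<'E'
from pts import *
move_straight(gp(-105,4.8),speed=120); f0=np.array(get_wrist_force())
move_straight(gp(-40,4.8),speed=120); print(get_wrist_force()-f0)
move_straight(gp(-3,4.8),speed=60); print(get_wrist_force()-f0,get_tcp_pos(),get_clock())
for u in (3,2,1.5,1,.5,0,-.5,-1,-1.5):
    move_straight(gp(-3,u),speed=20); f=get_wrist_force()-f0
    print(u,np.round([f@gx,f@W,f[2]],2),round(get_tcp_pos()[2],2))
    if f[2]>5: break
print(get_clock(),get_finger_gap()); pinfit("scene",-3,0)
E
```

```text
[ 0.44028735  1.47093682 -0.94082117]
[ 0.88321918  0.86947112 -1.38655648] [ 549.79631058 -106.39261287   19.67753611] 18.9333
3 [-0.66 -0.55 -0.9 ] 17.79
2 [-0.55  0.15 -0.45] 16.92
1.5 [-0.06  0.3   0.68] 16.49
1 [-1.41  0.27 -0.87] 16.01
0.5 [-0.59  0.14  2.35] 15.6
0 [-2.33 -0.35  4.48] 15.16
-0.5 [-1.9  -1.14  6.14] 14.73
20.6833 10.062891344949717
scene -54 63 w 4.9 z -0.5 zmax 8.0
scene -42 55 w 3.6 z 0.4 zmax 9.1
scene -30 36 w 1.8 z 4.9 zmax 8.8
scene -18 54 w 4.0 z 4.3 zmax 11.7
scene -6 78 w 5.4 z -0.3 zmax 9.5
scene 6 79 w 5.2 z -0.4 zmax 9.7
scene 18 76 w 4.5 z -0.1 zmax 10.6
s end 24.4 view dir w,z 0.66 0.75
```

Contact came at the expected height. Now I'll slide the collar up to the V block.

```bash
python3 - <<'E'
from pts import *
u=-.2; move_straight(gp(-3,u),speed=20)
f0=np.array(get_wrist_force()); print(f0.round(1))
for sx in np.arange(-2.5,4.1,.5):
    move_straight(gp(sx,u),speed=15); f=get_wrist_force()-f0; p=get_tcp_pos()
    print(sx,np.round([f@gx,f@W,f[2]],1),"s",round((p-A)@gx+90,2))
    if -(f@gx)>14: break
print(get_clock(),get_finger_gap())
E
```

```text
[-1.7  0.9  4.4]
-2.5 [-2.2  1.   1.3] s -3.02
-2.0 [-1.3  0.4  0. ] s -2.74
-1.5 [-3.2  0.1  0. ] s -2.38
-1.0 [-2.3  0.4  1. ] s -1.91
-0.5 [-2.5  1.5  1.9] s -1.42
0.0 [-2.8  1.9  1.3] s -0.96
0.5 [-2.7  0.6  1.5] s -0.48
1.0 [-2.6  1.   1.7] s -0.0
1.5 [-4.4  1.4  2.5] s 0.05
2.0 [-5.6  1.2  2.2] s 0.09
2.5 [-6.5  1.4  2.6] s 0.14
3.0 [-7.1  1.3  4. ] s 0.14
3.5 [-7.9  0.9  4.4] s 0.12
4.0 [-9.9  1.2  4.7] s 0.16
24.4833 9.740428840268338
```

The collar is stopped at s≈0.1. Now I'll release, back off, check the pin, and plan the ratchet yaw range.

```bash
python3 - <<'E'
from pts import *
move_straight(gp(1.5,-.2),speed=20)
set_gripper(30); print(get_wrist_force().round(1),get_clock())
p=np.array(get_tcp_pos()); move_straight([p[0],p[1],170],speed=200); print(get_clock())
C=np.array([A[0],A[1],132.])
movep(C+[0,-0,60],down(G)); print(get_clock(),get_joints().round(2))
im,d=grab_frame("scene"); cv2.imwrite("pics/v6.png",cv2.resize(im[190:310,190:320],None,fx=4,fy=4))
np.save("pics/v6.npy",d); pinfit("scene",0,0)
for y in np.arange(-3.2,3.3,.4):
    j=ik(C,down(G+y)); print(round(y,1),None if j is None else np.round(j,2))
E
```

```text
[ 0.1 -1.2 -0.1] 25.0917
26.0167
26.4667 [-0.3   0.46  0.78  1.73 -0.36  1.1   0.72]
scene -54 76 w 5.2 z -1.5 zmax 9.2
scene -42 45 w 3.0 z 1.9 zmax 8.1
scene -30 36 w 1.5 z 4.8 zmax 8.4
scene -18 65 w 4.3 z 1.7 zmax 12.6
scene -6 77 w 5.4 z -1.3 zmax 8.7
scene 6 74 w 5.0 z -0.5 zmax 10.0
scene 18 59 w 4.8 z 1.2 zmax 8.8
scene 30 5 w 0.7 z 6.1 zmax 7.9
s end 25.2 view dir w,z 0.66 0.75
-3.2 [ 1.05  0.79 -1.24  1.7   0.79  1.24  2.83]
-2.8 [-0.55  0.89  1.38  1.81 -0.93  1.28 -1.59]
-2.4 [-0.54  0.82  1.3   1.81 -0.85  1.21 -1.25]
-2.0 [-0.51  0.75  1.21  1.81 -0.77  1.15 -0.92]
-1.6 [-0.47  0.69  1.12  1.8  -0.7   1.1  -0.58]
-1.2 [-0.43  0.64  1.02  1.8  -0.62  1.06 -0.25]
-0.8 [-0.38  0.59  0.93  1.8  -0.55  1.03  0.08]
-0.4 [-0.33  0.56  0.84  1.8  -0.48  1.01  0.42]
-0.0 [-0.27  0.53  0.74  1.79 -0.42  0.99  0.76]
0.4 [-0.21  0.5   0.64  1.79 -0.36  0.97  1.11]
0.8 [-0.14  0.48  0.55  1.79 -0.3   0.96  1.45]
1.2 [-0.07  0.46  0.45  1.78 -0.24  0.95  1.8 ]
1.6 [-0.01  0.45  0.36  1.78 -0.19  0.95  2.15]
2.0 [ 0.06  0.45  0.27  1.77 -0.14  0.94  2.51]
2.4 [ 0.85  0.58 -0.83  1.72  0.48  1.06  2.38]
2.8 [ 0.96  0.67 -1.04  1.71  0.63  1.14  2.66]
3.2 [-0.56  0.93  1.43  1.81 -0.96  1.31 -1.84]
```

View pics/v6.png

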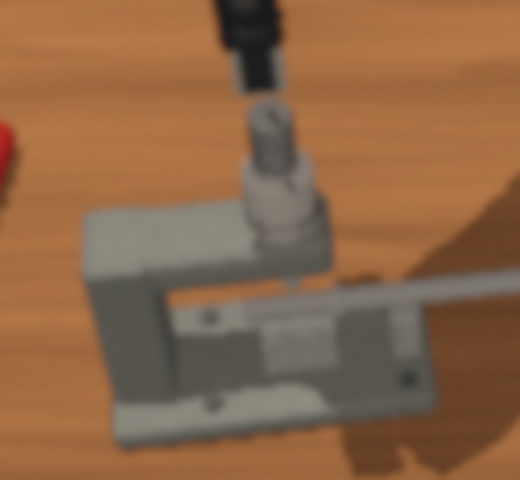

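The pin lies in the V with its collar at the block (343,295). Next I'll grip the cap and turn the free part, 2.8 rad, which is less than the 3.1 rad minimum travel.

```bash
cat > turn.py <<'E'
from pts import *
C=np.array([A[0],A[1],132.])
def yaw():
    M=rot(get_eef_rot()).as_matrix(); return np.arctan2(M[1,1],M[0,1])-G
def step(y):
    move_straight(C,ori=down(G+y)) 
    return round(float(yaw()),3),round(float(get_ft_torque()[2]),3),np.round(get_wrist_force(),1)
E
python3 - <<'E'
from turn import *
set_gripper(40,80); movep(C+[0,0,50],down(G+1.9)); move_straight(C,speed=120)
print(get_clock(),get_ft_torque().round(3))
set_gripper(0,80); print(get_finger_gap(),get_grasp_force(),get_wrist_force().round(1),get_ft_torque().round(3),yaw())
for y in np.arange(1.6,-.95,-.35):
    print(round(y,2),*step(y),get_clock())
E
```

```text
28.8917 [ 0.001 -0.059  0.029]
18.03094433196035 78.09972524642944 [-0.9 -0.6  4.8] [-0.054  0.152  0.05 ] 1.8999298213792042
1.6 1.6 0.064 [ 0.5 -1.1  5.5] 29.6667
1.25 1.249 0.025 [-0.2 -1.9  4.4] 30.1667
0.9 0.899 -0.022 [-0.9 -3.2  5.3] 30.6667
0.55 0.549 -0.002 [-1.3 -4.7  6.8] 31.1667
0.2 0.198 -0.027 [-2.  -3.7  6.5] 31.6667
-0.15 -0.152 0.062 [-4.4 -4.5  9. ] 32.1667
-0.5 -0.502 0.008 [-5.7 -2.9  8.9] 32.6667
-0.85 -0.852 -0.004 [-6.  -2.7 11.3] 33.1667
```

```bash
python3 - <<'E'
from turn import *
y=-.85
while y>-2.65:
    y-=.1; r=step(y); print(round(y,2),*r)
    if r[1]>.2: break
print(get_clock(),get_joints().round(2))
E
```

```text
-0.95 -0.952 -0.029 [-6.9 -1.9 10.6]
-1.05 -1.052 -0.024 [-7.1 -1.9 12.2]
-1.15 -1.152 -0.005 [-6.5 -1.1  9.9]
-1.25 -1.252 0.026 [-7.2 -1.3 12.3]
-1.35 -1.352 -0.023 [-7.9 -1.  12.2]
-1.45 -1.452 -0.033 [-7.5 -0.3 11.7]
-1.55 -1.552 0.024 [-7.6 -1.  11.9]
-1.65 -1.652 -0.021 [-7.6  1.1 13.5]
-1.75 -1.752 -0.017 [-7.9  0.4 13.6]
-1.85 -1.852 -0.009 [-6.8  0.1 12.9]
-1.95 -1.952 0.033 [-8.   1.4 12.4]
-2.05 -2.052 0.018 [-8.   2.8 12.4]
-2.15 -2.151 0.152 [-7.6  2.4 13.7]
-2.25 -2.251 0.274 [-7.8  1.6 13. ]
36.6667 [-0.54  0.84  1.33  1.81 -0.87  1.23 -1.08]
```

The torque rises from about -2.1, so slip starts at about -2.23. I'll carry on to about -2.73.

```bash
python3 - <<'E'
from turn import *
for y in np.arange(-2.35,-2.74,-.095): print(round(y,2),*step(y),get_clock())
E
```

```text
-2.35 -2.351 0.314 [-9.   2.1 12.5] 36.9167
-2.45 -2.446 0.28 [-8.   2.5 13.2] 37.1667
-2.54 -2.541 0.262 [-6.9  2.1 13.9] 37.4167
-2.64 -2.636 0.237 [-6.9  2.9 12.6] 37.6667
-2.73 -2.731 0.27 [-7.6  3.2 12.4] 37.9167
```

Plateau near 0.3 N m: the ratchet slipped about 0.5 rad. Now I'll release, back off upward, and check the lines on the cap and barrel.

```bash
python3 - <<'E'
from turn import *
set_gripper(40); print(get_ft_torque().round(3)); move_straight(C+[0,0,80],speed=100)
movep([563,-170,270],down(0)); print(get_clock())
cm=cam("wrist"); im,d=grab_frame("wrist")
a=cv2.resize(im[190:330,255:375],None,fx=4,fy=4,interpolation=cv2.INTER_CUBIC)
s,_=grab_frame("scene"); b=cv2.resize(s[220:310,210:300],(400,400)); b=np.vstack([b,np.zeros((160,400,3),np.uint8)])
v=np.hstack([a[:560,:400] if a.shape[1]<400 else a[:560,40:440],b]); cv2.imwrite("pics/v7.png",v); print(v.shape)
pinfit("scene",0,0)
for n in ("jar","bush","driver"):
    k=pinpoint("scene",n); print(n,np.round(k[0]["position"]) if k else None)
E
```

```text
[ 0.035 -0.023  0.024]
41.0333
(560, 800, 3)
scene -54 74 w 5.1 z -1.1 zmax 9.6
scene -42 43 w 3.1 z 2.4 zmax 8.4
scene -30 34 w 1.7 z 5.1 zmax 9.2
scene -18 65 w 4.8 z 1.7 zmax 11.2
scene -6 77 w 5.8 z -0.5 zmax 13.9
scene 6 73 w 5.6 z -0.5 zmax 10.2
scene 18 59 w 4.8 z 0.5 zmax 8.8
scene 30 5 w 0.5 z 5.8 zmax 7.4
s end 25.4 view dir w,z 0.66 0.75
jar [339. 391.]
bush [236. 374.]
driver [261. 175.]
```

View pics/v7.png

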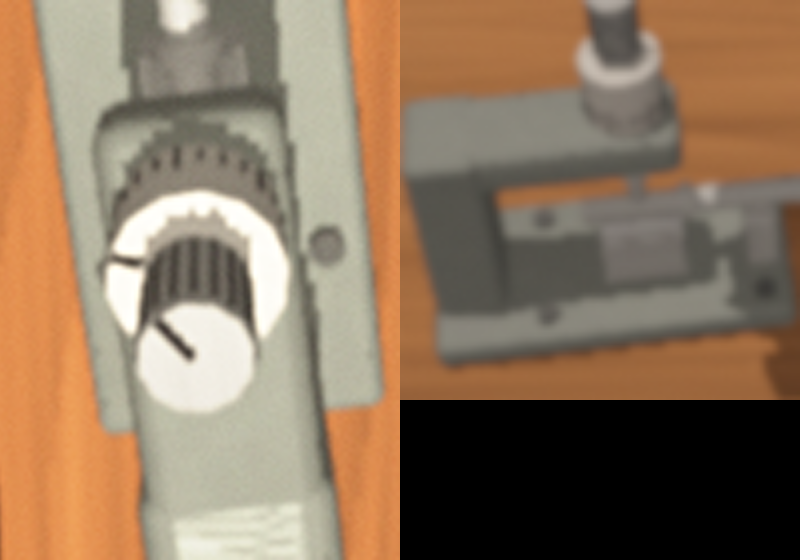

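The cap line at (155,320) is about 37° clockwise of the barrel line at (120,260), roughly 0.6 rad including wind-up and under an eighth of a turn. The spindle is down on the pin, the collar is at the block, and the bystanders are unmoved.

```bash
python3 -c "
from h import *
print(close_job())"
```

```text
the job is handed in; nothing more can be done
None
```

I handed the job in at about 41 s: the pin lies clamped in the micrometer's V with its collar against the block, and the ratchet was turned about 0.5 rad (a twelfth of a turn) past slip. The jar, screwdriver and bush were not moved, and the first grasp closed above the pin and had to be repeated.

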